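# Find the blind spacer's hole by feel and present it hole-up

### The job

Take the aluminium blind spacer from its cradle and feel for its hollow end on the gauge's spring plunger: slide the hole over the plunger until the bottom of the hole pushes the plunger in by about half its 20 mm travel, without driving it to its stop. Then draw the spacer off, turn it and finish still holding it in the gripper, motionless, about 25 cm or more above the bench with its hole facing up, ready for a filter to be dropped in; leave everything else where it is.

Things in the scene. Friction and masses are not known exactly. Their poses are not given: they have to be found in the camera images.
- spacer: the blind spacer, the only long aluminium cylinder: diameter 34 mm, length 62, about 110 g, lying level on the cradle. Origin at its middle; own x axis = cylinder axis, pointing to the open end (at +31 mm; closed end -31). Central blind hole: diameter 24, depth 36 (floor at x = -5 mm). The ends look alike but for the hole; it may face either way along the cradle.
- spacer_mouth (a point): centre of the spacer's open end
- cradle: fixed black rest that the spacer lies on, lengthwise along the cradle's x axis: foot plate 110 x 70 x 8 mm, on it a pedestal 50 mm long and only 24 mm wide with two small rails along its top; the spacer's axis rests 70 mm above the table. Origin centre of the foot's underside.
- gauge: fixed feeler stand: foot 120 x 90 x 14 mm, a post and a white level barrel (diameter 30, collar 36, top at 148 mm). A thin steel plunger sticks 88 mm out of the barrel's robot-facing end. Origin on the table, 12 mm behind the collar's face; the plunger points along the gauge's own -x axis, roughly at the robot, 130 mm above the table.
- plunger_tip (a point): tip of the feeler plunger, a level rod 10 mm in diameter; at rest 100 mm from the gauge's origin along -x and 130 mm above the table
- plunger (a joint): how far the plunger is pushed into its barrel, m: 0 at rest, stop at 0.020. A spring pushes it back out: about 2 N to start, plus 0.4 N per mm (10 N at the stop).
- dish: bystander, loose: closed flat culture dish, pale, diameter 62, height 16 mm. Origin centre of its underside.
- objective: bystander, loose: objective lens standing on its mount, steel, diameter 29, height 50 mm. Origin centre of its underside.
- adapter: bystander, loose: black ring adapter lying flat, outer diameter 52, bore 38, height 14 mm. Origin centre of its underside.
- vial: bystander, loose: amber vial with a white cap, standing, diameter 28, height 60 mm. Origin centre of its underside.
- filter_slider: bystander, loose: black filter slider lying flat, 90 x 32 x 10 mm. Origin centre of its underside.
- plug: bystander, loose: flanged solid aluminium plug standing on its flange, flange diameter 42, height 22 mm. Origin centre of its underside.
There are look-alikes about, which are no part of the job. There is more than one size of the gauge; the job needs the smallest.

How it is judged (in metres and radians):
On the way:
1. with the spacer in the gripper, the bottom of its hole has pushed the plunger in at least 3 mm (value of joint plunger above 0.003 m and x of plunger_tip in the frame of spacer between -0.012 and 0 m and y of plunger_tip in the frame of spacer between -0.012 and 0.012 m and z of plunger_tip in the frame of spacer between -0.012 and 0.012 m and contact force between spacer and the fingers above 1 N), for 0.15 s.
At the end, for the whole second after the job is handed in: the spacer is held by the fingers alone (grip over 2 N), its centre more than 210 mm above the bench and so above everything within reach, its hole facing up within 0.3 rad (17 degrees), at rest, and the plunger is free again (angle between spacer's own x axis and vertical below 0.3 rad and height (world z) of spacer above 0.21 m and contact force between spacer and the fingers above 2 N and linear speed of spacer below 0.03 m/s and angular speed of spacer below 0.2 rad/s and value of joint plunger below 0.002 m); the arm keeps its last pose, push and grip.
It fails at once if the plunger driven to its stop (more than 18.5 mm) (value of joint plunger above 0.0185 m).
It fails at once if a bystander moved by more than 25 mm (distance of any of dish, objective, adapter, vial, filter_slider, plug from where it was at the start of the episode above 0.025 m).
It also fails if it takes over 45 s, if anything falls off the work surface, if the arm or the gripper's body presses on something with over 40 N, if the wrist force passes 120 N, or if a joint passes its speed limit or range.

### The arm

A 6-joint arm with a two-finger parallel gripper is mounted at the origin on the work surface. World frame = base frame: x ahead of the robot, y to its left, z up, the work surface at z = 0. Lengths are in m, angles in degrees, forces in N, time in s.
With the tool pointing down it reaches from about 0.375 to 0.9 m from the base axis. Payload 3.1 kg.
Tool frame: the origin (TCP) lies midway between the tips of the shut fingers; the grasp point (between the pads) lies 19 mm behind it (bot.hold_point_z is the distance from the TCP to the grasp point, in m); z points along the fingers, y is the line along which they close (so a half turn about z gives the same grasp; the last joint's range is limited). The gripper opens to 87 mm and grips with 3 to 60 N. Pads are 19 mm wide; open, the fingers measure 117 mm over their backs; the gripper's body (75 mm by 190 mm) begins 51 mm behind the grasp point.
Start: joints at [54.173, 30.224, 82.088, -0, 67.689, -10.227], TCP at [0.27, 0.564, 0.223] pointing down, gripper open.
Joint ranges: [-176.69, 176.69], [-43.24, 126.21], [12.49, 139.97], [-82, 262], [0, 151.66], [-163.58, 163.58]. Speed limits (degrees/s): [159.86, 159.86, 180, 180, 180, 180].

### API

Orientations are given as a 3x3 rotation matrix whose columns are the frame's x, y, z axes.
In Python, from rig import read_state, optics, order, bot gives the robot as it stands.
- The arm moves only by the tool drive_tool, never from a script. Its argument "steps" is a list of rows, each a list of 7 numbers: the finger opening in mm, from 0 to 87, then the shift along the tool's x, y, z normalised to -1 to 1, where 1 is 0.12 m, then the turn, a rotation vector about the tool's x, y, z normalised to -1 to 1, where 1 is 1.5 rad. In form: [[jaw, tx, ty, tz, ax, ay, az], ...]. A call has 1 to 8 rows; each row is the pose to reach, as a shift and turn from the pose commanded when the call began, along the tool's axes at that moment; what a row does not reach only later rows make up. A row lasts 1/10 s, in which the tool goes at most 50 mm and 8.59 degrees, less where a joint would pass 70% of its speed; a pose out of reach is approached as far as the arm can. A call with a number of a shift or a turn outside -1 to 1 is refused whole. A call with a gripper value outside its range is refused whole. The fingers move at their own pace and stop on an object; the grip force is fixed at half the most. Time passes only in rows, so rows that repeat a pose let the fingers close. It gives the time, the measured TCP pose, the force, the opening and the grip force at its end, in the units of the state.
- read_state(): the state, without advancing time (a new reading comes with each control period).
- optics.capture(name): name is "side" or "top" or "wrist"; returns a dict with "color" (420x560x3 uint8, blue, green, red), "range_z" (420x560 float32, m along the optical axis (not along the pixel's ray), 0 where there is no reading), "fx", "fy", "cx", "cy" (pixels), "D" ([k1, k2, p1, p2, k3] as OpenCV has them; the pictures are not rectified), "rvec" (rotation vector, rad) and "tvec" (3), from world to camera coordinates, as OpenCV has them. Camera axes: x right, y down, z forward; pixel columns grow to the right and rows downward; lengths in m; the calibration is good to about 2 mm. A picture is of the moment at which its call begins.
- order.hand_in(): hands the job in; it is judged then, once.
The state is a dict: "time_s": time; "joint_positions": joint angles; "qvel": joint speeds; "tau": joint torques, N m; "position": TCP position; "tcp_rot": TCP orientation; "force": force on the tool from outside, world axes, zero at the start; "moment": the same for the moment, N m; "opening": opening from 0.0 (shut) to 1.0 (fully open); "grasp_force": force on a finger pad.
Only numpy, scipy, OpenCV 4.12 (cv2) and the standard library are available. Lean on these libraries where they do the work, as an engineer would, in place of code of your own. Each camera call takes 0.05 s, during which the arm holds its last target. There are 200 camera calls.

## Working session

There is one attempt and no reset: what is moved stays moved. The work goes in short steps, Python scripts to look and compute and a tool call to move; the robot and the scene stay as the last step left them, time stands still between calls to the robot, and variables do not carry over. Pictures are saved under pics/ and viewed, at most 10 in all, crops included, and the job is handed in when it is done.

Besides the shell and the picture viewer there is one more tool, called after ">>>" as name(argument=value, ...), one argument or row to a line, values as JSON. drive_tool: Moves the arm, as the interface text tells. Scaled input: -1 to 1 covers 0.12 m each way for a shift and 1.5 rad each way for a turn. Its arguments: {"type":"object","properties":{"steps":{"type":"array"}},"required":["steps"]}

```bash
mkdir -p pics; ls; cat > h.py <<'E'
import numpy as np, cv2
from rig import read_state, optics, order, bot
def cap(n,save=None):
    c=optics.capture(n); c['R']=cv2.Rodrigues(np.array(c['rvec'],float))[0]; c['t']=np.array(c['tvec'],float).ravel()
    c['K']=np.array([[c['fx'],0,c['cx']],[0,c['fy'],c['cy']],[0,0,1.]])
    if save: cv2.imwrite('pics/'+save,c['color']); np.savez('pics/'+save+'.npz',**c)
    return c
def load(s): return dict(np.load('pics/'+s+'.npz'))
def ray(c,u,v):
    p=cv2.undistortPoints(np.array([[[u,v]]],float),c['K'],np.array(c['D'],float)).ravel()
    return np.array([p[0],p[1],1.])
def dep(c,u,v,z=None):
    z=float(np.median(c['range_z'][int(v)-1:int(v)+2,int(u)-1:int(u)+2])) if z is None else z
    return c['R'].T@(ray(c,u,v)*z-c['t'])
def atz(c,u,v,h):
    o=-c['R'].T@c['t']; d=c['R'].T@ray(c,u,v); return o+d*(h-o[2])/d[2]
def cloud(c):
    H,W=c['range_z'].shape; vv,uu=np.mgrid[0:H,0:W]
    p=cv2.undistortPoints(np.stack([uu,vv],-1).reshape(-1,1,2).astype(float),c['K'],np.array(c['D'],float)).reshape(H,W,2)
    z=c['range_z']; P=np.dstack([p[...,0]*z,p[...,1]*z,z]); return (P-c['t'])@c['R']
E
python3 - <<'E'
from h import *
a=cap('top','top1.png');b=cap('side','side1.png')
for c in(a,b): print(-c['R'].T@c['t'],c['R'][2],c['fx'])
print(read_state())
E
```

```text
pics
[ 0.30208136 -0.00262939  1.16673249] [ 2.14173755e-01  3.83746488e-04 -9.76795503e-01] 400.89198356975453
[ 0.14077978 -0.96337188  0.73858837] [ 0.3034449   0.78689125 -0.53732983] 401.15738429688594
{'time_s': 0.1, 'joint_positions': array([ 5.41741524e+01,  3.02718460e+01,  8.21481432e+01,  1.01332863e-03,
        6.76901807e+01, -1.02261813e+01]), 'qvel': array([-0.08788202, -0.04088   , -0.21686963, -0.06024728,  0.12757371,
        0.03019013]), 'tau': array([-2.89748396e-04, -4.40984881e+01, -1.77150714e+01,  6.35026046e-02,
        5.34002529e-02, -4.68361009e-05]), 'position': array([0.26962054, 0.56313011, 0.22169373]), 'tcp_rot': array([[-9.01831932e-01,  4.32085490e-01, -1.13874280e-03],
       [ 4.32086842e-01,  9.01830671e-01, -1.54945162e-03],
       [ 3.57457625e-04, -1.88938073e-03, -9.99998151e-01]]), 'force': array([0.77352811, 0.362758  , 0.62525601]), 'moment': array([-0.01640281, -0.07656364, -0.01312172]), 'grasp_force': 0.0, 'opening': 1.0020729027797683}
```

View pics/top1.png

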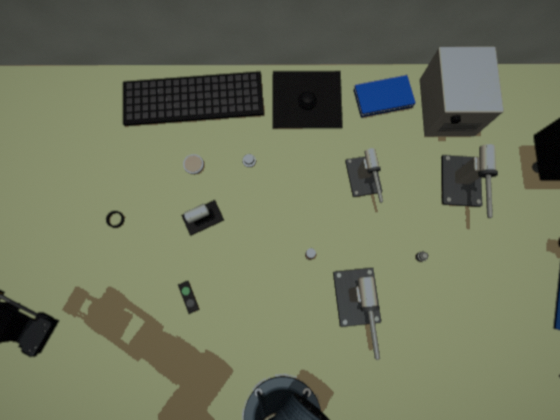

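View pics/side1.png

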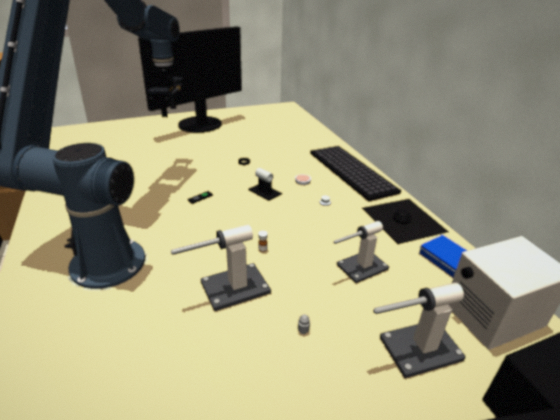

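The top view shows the spacer at about (196,214) on its cradle. There are three gauges, and the smallest looks like the one at (365,170), with its plunger tip near (380,200). The side view shows the spacer at (264,176) and the small gauge at (362,250), with its tip near (336,241). Next I'll measure these.

```bash
python3 - <<'E'
from h import *
a=load('top1.png');b=load('side1.png')
A=cloud(a);B=cloud(b);np.set_printoptions(precision=4,suppress=True)
def win(C,u0,u1,v0,v1,zlo,zhi):
    P=C[v0:v1,u0:u1].reshape(-1,3); return P[(P[:,2]>zlo)&(P[:,2]<zhi)]
for nm,C,w in(('sp top',A,(178,228,195,238)),('sp side',B,(250,278,160,192))):
    P=win(C,*w,.06,.12); m=P.mean(0); ev,E=np.linalg.eigh(np.cov(P[:,:2].T)); d=(P[:,:2]-m[:2])@E
    print(nm,len(P),m,'zmax',np.percentile(P[:,2],[5,98]),'ang',np.degrees(np.arctan2(E[1,1],E[0,1])),d.min(0),d.max(0),'ctr',m[:2]+E@((d.min(0)+d.max(0))/2))
P=win(A,178,228,195,238,.003,.02);r=cv2.minAreaRect(P[:,:2].astype(np.float32)*1000);print('foot',r)
for nm,C,w in(('g1 top',A,(340,400,140,215)),('g2 top',A,(330,390,260,365)),('g3 top',A,(438,505,130,220)),('g1 side',B,(325,395,215,285))):
    P=win(C,*w,.1,.25); print(nm,len(P),P.min(0),P.max(0)); F=win(C,*w,.006,.03); print('  foot',cv2.minAreaRect(F[:,:2].astype(np.float32)*1000),np.median(F[:,2]))
    if 'g1' in nm:
        m=P.mean(0);ev,E=np.linalg.eigh(np.cov(P[:,:2].T));print('  ang',m,np.degrees(np.arctan2(E[1,1],E[0,1])))
        Q=P[P[:,0]<P[:,0].min()+.04]; m=Q.mean(0);ev,E=np.linalg.eigh(np.cov(Q[:,:2].T));print('  rod',len(Q),m,np.degrees(np.arctan2(E[1,1],E[0,1])),np.percentile(Q[:,2],[10,50,90]))
c=cv2.resize(b['color'][145:205,225:305],None,fx=5,fy=5,interpolation=3)
d=cv2.resize(b['color'][215:275,320:400],None,fx=5,fy=5,interpolation=3)
e=cv2.resize(a['color'][190:250,165:245],None,fx=5,fy=5,interpolation=3)
f=cv2.resize(a['color'][145:205,335:415],None,fx=5,fy=5,interpolation=3)
cv2.imwrite('pics/c1.png',np.vstack([np.hstack([c,d]),np.hstack([e,f])]))
E
```

```text
sp top 280 [0.5442 0.2368 0.0828] zmax [0.0716 0.0902] ang 115.36987404873746 [-0.0209 -0.0304] [0.0143 0.0317] ctr [0.5469 0.2388]
sp side 159 [0.5425 0.2298 0.0764] zmax [0.0612 0.0891] ang 129.2216429867076 [-0.0189 -0.0296] [0.0167 0.0376] ctr [0.5408 0.2336]
foot ((552.2890625, 236.28268432617188), (148.8844757080078, 127.60389709472656), 89.85659790039062)
g1 top 434 [ 0.5618 -0.2678  0.1012] [ 0.7108 -0.2265  0.1526]
  foot ((673.7410278320312, -268.1100769042969), (170.81459045410156, 230.96507263183594), 89.94652557373047) 0.01445106207214759
  ang [ 0.6557 -0.2462  0.1364] -168.29056833101558
  rod 54 [ 0.5811 -0.2611  0.1342] -170.92911622564773 [0.1309 0.1342 0.1379]
g2 top 925 [ 0.1676 -0.2344  0.1006] [ 0.3629 -0.1854  0.1947]
  foot ((275.8746643066406, -217.52597045898438), (160.88352966308594, 279.4289245605469), 86.78133392333984) 0.0182348081146919
g3 top 974 [ 0.5105 -0.5564  0.1001] [ 0.704  -0.5127  0.1942]
  foot ((674.1689453125, -574.1032104492188), (203.11477661132812, 270.88128662109375), 87.9999771118164) 0.01838188509093526
g1 side 459 [ 0.5607 -0.2712  0.1003] [ 0.7075 -0.2358  0.1484]
  foot ((756.18701171875, -176.97463989257812), (367.93597412109375, 133.88381958007812), 40.33732986450195) 0.013413058221411235
  ang [ 0.6544 -0.2568  0.1309] -174.06719241221887
  rod 56 [ 0.5792 -0.2655  0.1325] -170.2055756164182 [0.1287 0.133  0.1351]
```

View pics/c1.png

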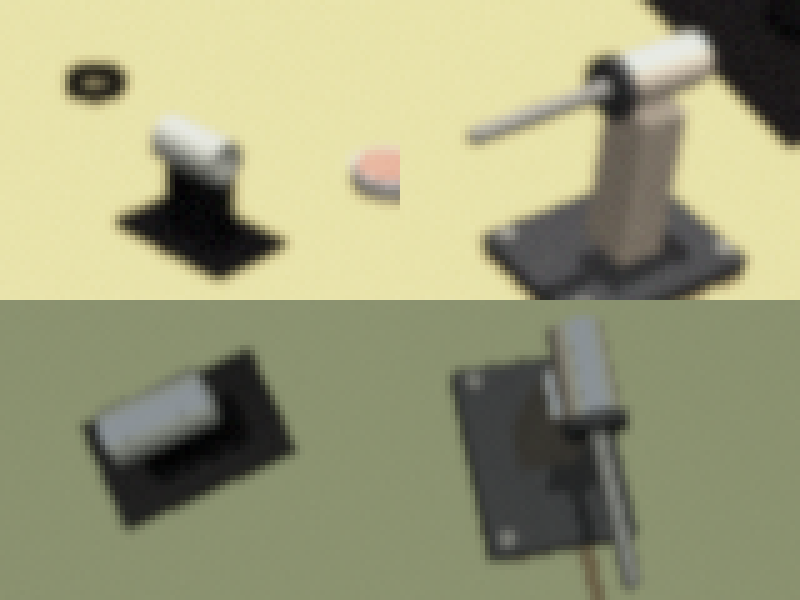

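The small gauge's barrel top is at about 148 mm and the rod about 130–134 mm, which matches the text. In the side crop the dark mouth is on the spacer's −y end, at (232,157). I'll move above it and check with the wrist camera.

```bash
cat >> h.py <<'E'
from scipy.spatial.transform import Rotation as Ro
def down(h):  # tool pointing down, tool x at heading h deg
    c,s=np.cos(np.radians(h)),np.sin(np.radians(h)); return np.array([[c,s,0],[s,-c,0],[0,0,-1.]])
def rel(p,R,p0=None,R0=None):
    if p0 is None:
        s=read_state(); p0,R0=s['position'],s['tcp_rot']
    t=R0.T@(np.array(p)-p0)/.12; w=Ro.from_matrix(R0.T@R).as_rotvec()/1.5
    print('shift',np.round(t,4),'turn',np.round(w,4))
E
python3 - <<'E'
from h import *
rel((.53,.25,.25),down(115))
E
```

```text
shift [-3.0842 -1.4161 -0.2343] turn [-1.300e-03  2.000e-04  4.584e-01]
```

>>> drive_tool(
  steps=[
    [87,-0.4,-0.19,-0.08,0,0,0],
    [87,-0.75,-0.35,-0.08,0,0,0],
    [87,-1,-0.47,-0.08,0,0,0],
  ],
)

```text
time_s: 0.4
position: [0.3551, 0.459, 0.232]
tcp_rot: [[-0.902, 0.432, 0.0], [0.432, 0.902, -0.001], [-0.001, -0.001, -1.0]]
force: [0.6, 0.7, 0.1]
opening: 0.997
grasp_force: 0.0
```

>>> drive_tool(
  steps=[
    [87,-0.4,-0.19,-0.08,0,0,0],
    [87,-0.75,-0.35,-0.08,0,0,0],
    [87,-1,-0.47,-0.08,0,0,0],
  ],
)

```text
time_s: 0.7
position: [0.4395, 0.3558, 0.2418]
tcp_rot: [[-0.901, 0.434, 0.001], [0.434, 0.901, -0.001], [-0.001, -0.0, -1.0]]
force: [0.5, 0.5, 0.1]
opening: 1.001
grasp_force: 0.0
```

>>> drive_tool(
  steps=[
    [87,-0.4,-0.19,-0.08,0,0,0.1],
    [87,-0.75,-0.35,-0.08,0,0,0.2],
    [87,-1,-0.47,-0.08,0,0,0.3],
    [87,-1,-0.47,-0.08,0,0,0.4],
    [87,-1,-0.47,-0.08,0,0,0.46],
    [87,-1,-0.47,-0.08,0,0,0.46],
    [87,-1,-0.47,-0.08,0,0,0.46],
  ],
)

```text
time_s: 1.4
position: [0.5213, 0.2555, 0.251]
tcp_rot: [[-0.422, 0.906, -0.001], [0.906, 0.422, -0.0], [0.0, -0.001, -1.0]]
force: [-0.6, 0.7, 0.8]
opening: 0.997
grasp_force: 0.0
```

```bash
python3 - <<'E'
from h import *
s=read_state();print(s['position'],s['tcp_rot'].round(3).tolist(),s['joint_positions'],s['time_s'])
c=cap('wrist','w1.png');print(-c['R'].T@c['t'],c['R'][2])
E
```

```text
[0.52125061 0.25546137 0.25098649] [[-0.422, 0.906, -0.001], [0.906, 0.422, -0.0], [0.0, -0.001, -1.0]] [ 1.50859311e+01  2.49718042e+01  8.67173337e+01 -1.46492720e-03
  6.83602167e+01 -9.89951041e+00] 1.4
[0.49265636 0.31911502 0.41209334] [ 0.10756126 -0.23398854 -0.96627115]
```

View pics/w1.png

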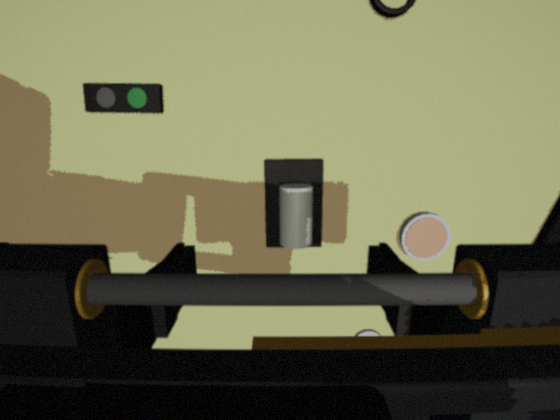

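The wrist view shows the spacer at (296,215), with its end edges at rows 185 and 247, lying along the image's vertical axis. I'll fit its axis from depth, and look at the mouth from the side camera.

```bash
cat >> h.py <<'E'
def fitcyl(C,w,r=.017,zlo=.072,zhi=.1):
    from scipy.optimize import least_squares
    u0,u1,v0,v1=w; P=C[v0:v1,u0:u1].reshape(-1,3); P=P[(P[:,2]>zlo)&(P[:,2]<zhi)]
    m=P.mean(0)
    def f(q):
        d=np.array([np.cos(q[3]),np.sin(q[3]),q[4]]);d/=np.linalg.norm(d);x=P-q[:3]; x=x-np.outer(x@d,d); return np.r_[np.linalg.norm(x,axis=1)-r,(q[:3]-m)@d]
    q=least_squares(f,[m[0],m[1],m[2]-.012,np.radians(fitcyl.h0),0],loss='soft_l1',f_scale=.002).x
    d=np.array([np.cos(q[3]),np.sin(q[3]),0]); t=(P-q[:3])@d
    print(len(P),'axis pt',q[:3],'head',np.degrees(q[3]),'slope',q[4],'ext',np.percentile(t,[0,2,98,100]),'ctr',q[:3]+d*np.percentile(t,[1,99]).mean(),'res',np.abs(f(q)).mean())
fitcyl.h0=115
E
python3 - <<'E'
from h import *
np.set_printoptions(precision=4,suppress=True)
W=load('w1.png');C=cloud(W)
fitcyl(C,(270,325,175,260));
fitcyl(cloud(load('top1.png')),(178,228,195,238));fitcyl(cloud(load('side1.png')),(250,278,160,192))
# pixel edges
for z,(u,v) in((.087,(296,186)),(.087,(296,247)),(.07,(279,215)),(.07,(313,215))): print(u,v,atz(W,u,v,z),dep(W,u,v))
e=cv2.resize(W['color'][150:260,240:350],None,fx=5,fy=5,interpolation=2)
s=load('side1.png')['color'][160:190,245:285]; s=cv2.resize(s,None,fx=6,fy=6,interpolation=2);s=cv2.convertScaleAbs(s,alpha=1.0)
o=np.zeros((550,790,3),np.uint8);o[:,:550]=e;o[:180,550:]=s;cv2.imwrite('pics/c2.png',o)
E
```

```text
1993 axis pt [0.5449 0.241  0.0687] head 115.4404100256452 slope -0.030924050679734326 ext [-0.0323 -0.0305  0.0294  0.03  ] ctr [0.5452 0.2403 0.0687] res 0.0005756777951874309
264 axis pt [0.5473 0.238  0.0703] head 114.77729246993559 slope -0.04466020768855124 ext [-0.0302 -0.0292  0.0306  0.032 ] ctr [0.547  0.2387 0.0703] res 0.0012778666968653902
105 axis pt [0.5474 0.2342 0.0702] head 112.86665171127986 slope -0.01488976557021349 ext [-0.0302 -0.0277  0.0332  0.0342] ctr [0.5465 0.2365 0.0702] res 0.0014628935528062542
296 186 [0.5309 0.2695 0.087 ] [0.5322 0.2677 0.0753]
296 247 [0.5577 0.2135 0.087 ] [0.5578 0.2133 0.0863]
279 215 [0.5301 0.2322 0.07  ] [0.5368 0.2165 0.0083]
313 215 [0.5618 0.247  0.07  ] [0.5743 0.2339 0.0081]
```

View pics/c2.png

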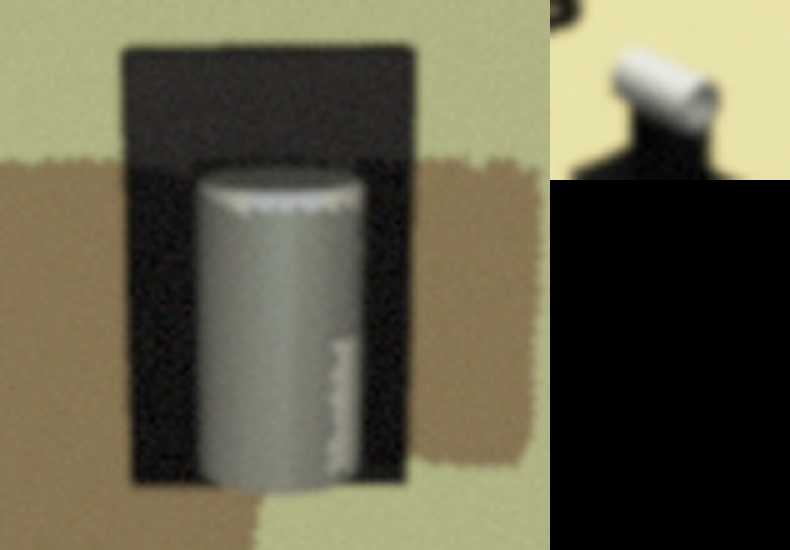

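The side crop shows a dark bore with a bright rim on the −y end. I'll confirm it with depth: points inside the cylinder radius mean an open bore.

```bash
python3 - <<'E'
from h import *
np.set_printoptions(precision=4,suppress=True)
c0=np.array([.5455,.2395,.07]);h=np.radians(115.2);d=np.array([np.cos(h),np.sin(h),0])
def st(c,nm):
    P=cloud(c).reshape(-1,3)-c0; t=P@d; r=np.linalg.norm(P-np.outer(t,d),axis=1)
    for lab,k in(('-y end',-1),('+y end',1)):
        m=(r<.010)&(t*k>-.03)&(t*k<.045); print(nm,lab,m.sum(),np.round(np.sort(t[m]*k)*1000,1)[:40])
b=cap('side'); st(b,'side'); st(load('w1.png'),'wrist'); st(load('top1.png'),'top')
rel((.5455,.2395,.10),down(115.2))
E
```

```text
side -y end 3 [27.1 29.4 29.9]
side +y end 3 [-29.9 -29.4 -27.1]
wrist -y end 0 []
wrist +y end 51 [30.7 30.7 30.8 30.8 30.8 30.8 30.8 30.8 30.8 30.8 30.9 30.9 30.9 30.9
 30.9 30.9 30.9 30.9 30.9 30.9 31.  31.  31.  31.  31.  31.  31.  31.
 31.  31.  31.  31.1 31.1 31.1 31.1 31.1 31.1 31.1 31.1 31.1]
top -y end 2 [31.4 31.5]
top +y end 0 []
shift [-0.2081  0.1266  1.26  ] turn [-0.0003 -0.     -0.0026]
```

The +y end is a solid face, so the hole is on the −y end. Descending to grasp.

>>> drive_tool(
  steps=[
    [87,-0.208,0.127,0.35,0,0,0],
    [87,-0.208,0.127,0.7,0,0,0],
    [87,-0.208,0.127,1,0,0,0],
    [87,-0.208,0.127,1,0,0,0],
    [87,-0.208,0.127,1,0,0,0],
  ],
)

```text
time_s: 2.0
position: [0.5458, 0.2396, 0.1314]
tcp_rot: [[-0.421, 0.907, -0.001], [0.907, 0.421, -0.0], [0.0, -0.001, -1.0]]
force: [0.3, -0.8, 0.1]
opening: 1.003
grasp_force: 0.0
```

>>> drive_tool(
  steps=[
    [87,0,0,0.25,0,0,0],
    [87,0,0,0.5,0,0,0],
    [87,0,0,0.66,0,0,0],
    [87,0,0,0.66,0,0,0],
    [60,0,0,0.66,0,0,0],
  ],
)

```text
time_s: 2.5
position: [0.5476, 0.2399, 0.0543]
tcp_rot: [[-0.421, 0.907, 0.004], [0.907, 0.421, 0.001], [-0.001, 0.004, -1.0]]
force: [0.5, -0.7, -0.7]
opening: 0.963
grasp_force: 0.0
```

>>> drive_tool(
  steps=[
    [30,0,0,0,0,0,0],
    [20,0,0,0,0,0,0],
    [20,0,0,0,0,0,0],
    [20,0,0,0,0,0,0],
    [20,0,0,0,0,0,0],
    [20,0,0,0,0,0,0],
  ],
)

```text
time_s: 3.1
position: [0.5459, 0.2393, 0.0522]
tcp_rot: [[-0.42, 0.907, 0.0], [0.907, 0.42, 0.0], [-0.0, 0.0, -1.0]]
force: [0.1, -0.4, -0.3]
opening: 0.45
grasp_force: 0.0
```

>>> drive_tool(
  steps=[
    [15,0,0,0,0,0,0],
    [15,0,0,0,0,0,0],
    [15,0,0,0,0,0,0],
    [15,0,0,0,0,0,0],
  ],
)

```text
time_s: 3.5
position: [0.545, 0.2389, 0.052]
tcp_rot: [[-0.421, 0.907, -0.002], [0.907, 0.421, -0.001], [0.0, -0.002, -1.0]]
force: [-2.1, -1.2, 1.5]
opening: 0.373
grasp_force: 30.0
```

```bash
python3 - <<'E'
from h import *
s=read_state();print(s['position'],s['opening']*87,s['grasp_force'],s['force'],s['time_s'])
# refine gauge from top+side: rod and barrel axes
np.set_printoptions(precision=4,suppress=True)
fitcyl.h0=10
for n,w in(('top1.png',(340,400,140,215)),('side1.png',(325,395,215,285))):
    C=cloud(load(n)); P=C[w[2]:w[3],w[0]:w[1]]
    m=(P[...,0]<.64)&(P[...,2]>.105)
    P2=P.copy();P2[~m]=0; fitcyl(P2,(0,999,0,999),.005,.12,.145)
    m=(P[...,0]>.665)&(P[...,2]>.105);P2=P.copy();P2[~m]=0; fitcyl(P2,(0,999,0,999),.015,.12,.155)
E
```

```text
[0.54498428 0.23894448 0.05200638] 32.470314484507 29.970013498677872 [-2.12640579 -1.19702336  1.54762765] 3.5
108 axis pt [ 0.6006 -0.2591  0.1309] head 9.100789711870878 slope -0.016839944761467624 ext [-0.0389 -0.0369  0.0382  0.0401] ctr [ 0.6006 -0.2591  0.1309] res 0.0011895388548160122
173 axis pt [ 0.6876 -0.2445  0.1304] head 10.108746992280357 slope -0.0018590928552850185 ext [-0.023  -0.0214  0.0214  0.0224] ctr [ 0.6873 -0.2445  0.1304] res 0.0011825267179489827
107 axis pt [ 0.5979 -0.2603  0.1301] head 9.16198779692818 slope 0.005847089338291534 ext [-0.038  -0.0366  0.0402  0.0417] ctr [ 0.5998 -0.26    0.1301] res 0.0010813499033914555
147 axis pt [ 0.6846 -0.2443  0.1299] head 9.999561415553039 slope -0.020544936523130917 ext [-0.0222 -0.0214  0.0209  0.0227] ctr [ 0.6846 -0.2443  0.1299] res 0.0009721539564480474
```

Gripped at 30 N. The gauge axis heading is about 10°, the tip is at about (0.5615, −0.266), and the axis height is 0.130. Now lift, transit and turn.

>>> drive_tool(
  steps=[
    [15,0,0,-0.2,0,0,0],
    [15,0,0,-0.5,0,0,0],
    [15,0,0,-0.8,0,0,0],
    [15,0,0,-1,0,0,0],
  ],
)

```text
time_s: 3.9
position: [0.5477, 0.2399, 0.1745]
tcp_rot: [[-0.42, 0.907, 0.005], [0.907, 0.42, 0.002], [-0.001, 0.005, -1.0]]
force: [0.6, 0.5, -1.3]
opening: 0.37
grasp_force: 30.0
```

>>> drive_tool(
  steps=[
    [15,-0.3,-0.18,0,0,0,0],
    [15,-0.6,-0.36,0,0,0,0],
    [15,-0.93,-0.554,0,0,0,0],
  ],
)

```text
time_s: 4.2
position: [0.5332, 0.1096, 0.1724]
tcp_rot: [[-0.422, 0.907, 0.003], [0.907, 0.422, 0.0], [-0.001, 0.003, -1.0]]
force: [0.6, -0.4, -1.2]
opening: 0.369
grasp_force: 30.0
```

>>> drive_tool(
  steps=[
    [15,-0.3,-0.18,0,0,0,0],
    [15,-0.6,-0.36,0,0,0,0],
    [15,-0.93,-0.554,0,0,0,0],
  ],
)

```text
time_s: 4.5
position: [0.5196, -0.0205, 0.1722]
tcp_rot: [[-0.421, 0.907, 0.002], [0.907, 0.421, -0.0], [-0.001, 0.002, -1.0]]
force: [0.8, 0.2, -1.0]
opening: 0.371
grasp_force: 30.0
```

>>> drive_tool(
  steps=[
    [15,-0.3,-0.18,0,0,0,0],
    [15,-0.6,-0.36,0,0,0,0],
    [15,-0.93,-0.554,0,0,0,0],
  ],
)

```text
time_s: 4.8
position: [0.5061, -0.15, 0.1721]
tcp_rot: [[-0.42, 0.907, 0.002], [0.907, 0.42, -0.0], [-0.001, 0.002, -1.0]]
force: [0.7, -1.2, -1.1]
opening: 0.372
grasp_force: 30.0
```

>>> drive_tool(
  steps=[
    [15,-0.3,-0.18,0,0,0,0],
    [15,-0.6,-0.36,0,0,0,0],
    [15,-0.93,-0.554,0,0,0,0],
    [15,-0.93,-0.554,0,0,0,0],
  ],
)

```text
time_s: 5.2
position: [0.4936, -0.285, 0.1725]
tcp_rot: [[-0.415, 0.91, 0.005], [0.91, 0.415, -0.006], [-0.008, 0.002, -1.0]]
force: [0.2, 0.5, -1.5]
opening: 0.368
grasp_force: 30.0
```

>>> drive_tool(
  steps=[
    [15,0,0,0,0,0,-0.09],
    [15,0,0,0,0,0,-0.18],
    [15,0,0,0,0,0,-0.27],
    [15,0,0,0,0,0,-0.36],
    [15,0,0,0,0,0,-0.45],
    [15,0,0,0,0,0,-0.54],
    [15,0,0,0,0,0,-0.63],
    [15,0,0,0,0,0,-0.7],
  ],
)

```text
time_s: 6.0
position: [0.4929, -0.2772, 0.1719]
tcp_rot: [[-0.997, 0.082, 0.001], [0.082, 0.997, -0.0], [-0.001, -0.0, -1.0]]
force: [-0.0, -0.8, -0.8]
opening: 0.377
grasp_force: 30.0
```

>>> drive_tool(
  steps=[
    [15,0,0,0,0,0,-0.09],
    [15,0,0,0,0,0,-0.173],
    [15,0,0,0,0,0,-0.173],
    [15,0,0,0,0,0,-0.173],
  ],
)

```text
time_s: 6.4
position: [0.4926, -0.2772, 0.172]
tcp_rot: [[-0.986, -0.169, 0.0], [-0.169, 0.986, 0.0], [-0.0, -0.0, -1.0]]
force: [0.3, -0.0, -0.8]
opening: 0.372
grasp_force: 30.0
```

```bash
python3 - <<'E'
from h import *
np.set_printoptions(precision=4,suppress=True)
s=read_state();print(s['position'],s['tcp_rot'],s['joint_positions'],s['grasp_force'],s['force'],s['time_s'])
c=cap('wrist','w2.png'); b=cap('side','side2.png'); cap('top','top2.png')
rel((.4915,-.2783,.112),down(189.9))
d=cv2.resize(b['color'][190:290,280:400],None,fx=4,fy=4,interpolation=2)
w=cv2.resize(c['color'],(320,240)); o=np.zeros((400,800,3),np.uint8);o[:,:480]=d;o[:240,480:]=w;cv2.imwrite('pics/c3.png',o)
E
```

```text
[ 0.4926 -0.2772  0.172 ] [[-0.9855 -0.1694  0.0004]
 [-0.1694  0.9855  0.    ]
 [-0.0004 -0.0001 -1.    ]] [ -40.704    29.3409   93.7191    0.02     56.9206 -140.4685] 29.956180480658077 [ 0.3468 -0.0168 -0.7569] 6.4
shift [ 0.0092 -0.0057  0.5008] turn [-0.      0.0001 -0.0009]
```

View pics/c3.png

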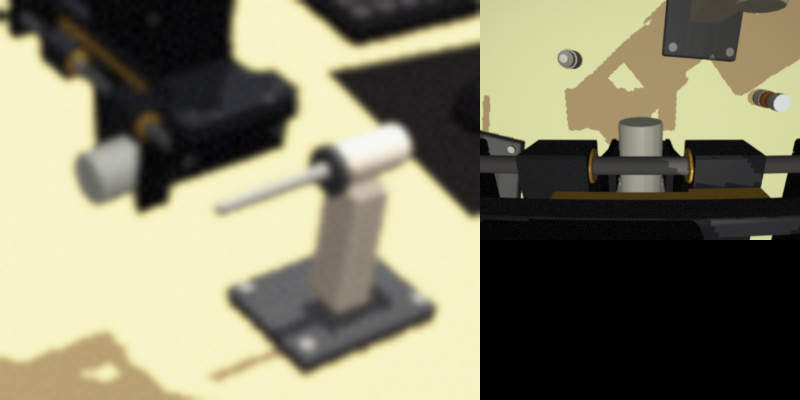

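The spacer sits in the gripper level and in line with the plunger: closed end at (95,172) in the crop, plunger tip at (220,208). I'll compare the spacer and rod axes within each camera.

```bash
python3 - <<'E'
from h import *
np.set_printoptions(precision=4,suppress=True)
fitcyl.h0=10
p=np.array([.4926,-.2772,.190]);d=np.array([.9851,.172,0])
for n in('side2.png','w2.png','top2.png'):
    C=cloud(load(n)); P=C.reshape(-1,3)-p; t=P@d; r=np.linalg.norm(P-np.outer(t,d),axis=1); y=P@np.array([-.172,.9851,0])
    m=(r<.023)&(t<-.011)&(t>-.036)&(abs(y)<.0165); Q=np.zeros_like(C.reshape(-1,3));Q[m]=C.reshape(-1,3)[m]
    print(n,m.sum(),'face t',np.percentile(t[m&(r<.012)],[10,50,90]) if (m&(r<.012)).any() else '')
    m2=m&(r>.0145);Q=np.zeros_like(Q);Q[m2]=C.reshape(-1,3)[m2]
    try: fitcyl(Q.reshape(C.shape),(0,999,0,999),.017,.15,.25)
    except Exception as e: print(e)
E
```

```text
side2.png 154 face t [-0.0317 -0.0311 -0.03  ]
102 axis pt [ 0.4711 -0.2812  0.1896] head 6.135844460410524 slope 0.003971288232864424 ext [-0.0099 -0.0097  0.011   0.0115] ctr [ 0.4717 -0.2811  0.1896] res 0.0009688345607520417
w2.png 4626 face t [-0.0313 -0.031  -0.0307]
3495 axis pt [ 0.4717 -0.281   0.1882] head 9.986650016880791 slope 0.018004401465566467 ext [-0.0103 -0.0097  0.0097  0.0102] ctr [ 0.4718 -0.281   0.1882] res 0.00044084210323724676
top2.png 0 face t 
Initial guess is outside of provided boundsh.py:32: RuntimeWarning: Mean of empty slice.
  m=P.mean(0)
  ret = um.true_divide(
```

Everything lines up: the lateral offset is about 1 mm, the drop 60 mm, and floor contact is expected after about 74 mm of advance. Go down and advance 60 mm.

>>> drive_tool(
  steps=[
    [15,0,-0.008,0.2,0,0,0],
    [15,0,-0.008,0.4,0,0,0],
    [15,0,-0.008,0.5,0,0,0],
    [15,0,-0.008,0.5,0,0,0],
    [15,0,-0.008,0.5,0,0,0],
  ],
)

```text
time_s: 7.05
position: [0.4928, -0.2788, 0.1124]
tcp_rot: [[-0.985, -0.171, 0.0], [-0.171, 0.985, -0.0], [-0.0, -0.0, -1.0]]
force: [0.7, -1.1, -1.4]
opening: 0.369
grasp_force: 30.0
```

>>> drive_tool(
  steps=[
    [15,-0.1,0,0,0,0,0],
    [15,-0.2,0,0,0,0,0],
    [15,-0.3,0,0,0,0,0],
    [15,-0.4,0,0,0,0,0],
    [15,-0.5,0,0,0,0,0],
    [15,-0.5,0,0,0,0,0],
    [15,-0.5,0,0,0,0,0],
  ],
)

```text
time_s: 7.75
position: [0.5517, -0.2679, 0.1119]
tcp_rot: [[-0.985, -0.173, -0.001], [-0.173, 0.985, 0.0], [0.001, 0.0, -1.0]]
force: [0.2, -0.5, -1.2]
opening: 0.37
grasp_force: 30.0
```

```bash
python3 - <<'E'
from h import *
np.set_printoptions(precision=4,suppress=True)
s=read_state();print(s['position'],s['position']@[.985,.172,0]-.005,s['grasp_force'],s['force'],s['force']@[.985,.172,0],s['time_s'])
b=cap('side','side3.png')
cv2.imwrite('pics/c4.png',cv2.resize(b['color'][190:290,280:400],None,fx=5,fy=5,interpolation=2))
E
```

```text
[ 0.5517 -0.2679  0.1119] 0.4923195632225627 29.95613472594414 [ 0.2105 -0.4914 -1.1827] 0.1227804406816911 7.75
```

View pics/c4.png

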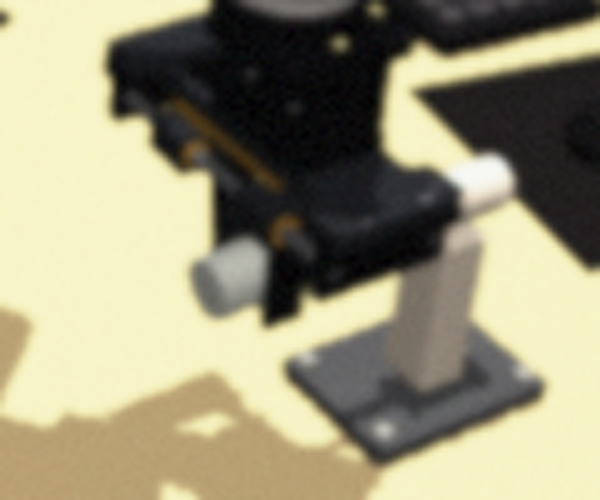

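The spacer (230,275) is over the plunger with no side force, so the fit is clean. Now feel forward 18 mm, then in small steps.

>>> drive_tool(
  steps=[
    [15,-0.05,0,0,0,0,0],
    [15,-0.1,0,0,0,0,0],
    [15,-0.15,0,0,0,0,0],
    [15,-0.15,0,0,0,0,0],
    [15,-0.15,0,0,0,0,0],
  ],
)

```text
time_s: 8.3
position: [0.5687, -0.2653, 0.1121]
tcp_rot: [[-0.985, -0.172, -0.002], [-0.172, 0.985, -0.0], [0.002, -0.0, -1.0]]
force: [-2.6, -0.9, 0.8]
opening: 0.374
grasp_force: 30.0
```

>>> drive_tool(
  steps=[
    [15,-0.017,0,0,0,0,0],
    [15,-0.033,0,0,0,0,0],
    [15,-0.033,0,0,0,0,0],
    [15,-0.033,0,0,0,0,0],
  ],
)

```text
time_s: 8.7
position: [0.5727, -0.2646, 0.1121]
tcp_rot: [[-0.985, -0.172, -0.001], [-0.172, 0.985, -0.0], [0.001, 0.0, -1.0]]
force: [-4.3, -2.0, 0.1]
opening: 0.372
grasp_force: 30.0
```

Contact force is about 4.6 N, which puts the press at about 6.5 mm. Geometry gives 6.6 mm. Another 3 mm and hold.

>>> drive_tool(
  steps=[
    [15,-0.015,0,0,0,0,0],
    [15,-0.027,0,0,0,0,0],
    [15,-0.027,0,0,0,0,0],
    [15,-0.027,0,0,0,0,0],
    [15,-0.027,0,0,0,0,0],
    [15,-0.027,0,0,0,0,0],
  ],
)

```text
time_s: 9.3
position: [0.5754, -0.2642, 0.112]
tcp_rot: [[-0.985, -0.172, -0.002], [-0.172, 0.985, -0.0], [0.002, 0.0, -1.0]]
force: [-5.7, -2.5, -0.4]
opening: 0.373
grasp_force: 30.0
```

```bash
python3 - <<'E'
from h import *
F=[]
s=read_state();p=s['position'];print(p,'floor',p@[.985,.172,0]-.005)
b=cap('side','side4.png');s=read_state();print(s['force'],s['force']@[.985,.172,0],s['grasp_force'])
C=cloud(b).reshape(-1,3)-(p+[0,0,.018]);d=np.array([.985,.172,0]);t=C@d;r=np.linalg.norm(C-np.outer(t,d),axis=1);m=(r<.012)&(t<-.02)&(t>-.05);print('closed face t',np.percentile(t[m],[10,50,90]))
E
```

```text
[ 0.57537284 -0.26415283  0.1120214 ] floor 0.5163079560827113
[-5.30555983 -2.87426611  0.77287601] -5.720350208551186 29.957029761280864
closed face t [-0.03198838 -0.03084776 -0.02979497]
```

The force is 5.7 N, so about 9.3 mm pressed, held for more than 0.3 s with no slip. Now draw off and lift.

>>> drive_tool(
  steps=[
    [15,0.1,0,0,0,0,0],
    [15,0.25,0,0,0,0,0],
    [15,0.45,0,0,0,0,0],
    [15,0.65,0,0,0,0,0],
    [15,0.85,0,0,0,0,0],
    [15,0.85,0,0,0,0,0],
  ],
)

```text
time_s: 9.95
position: [0.4737, -0.2808, 0.1121]
tcp_rot: [[-0.986, -0.169, -0.0], [-0.169, 0.986, 0.002], [0.0, 0.002, -1.0]]
force: [-0.2, 0.4, -1.2]
opening: 0.37
grasp_force: 30.0
```

>>> drive_tool(
  steps=[
    [15,0,0,-0.25,0,0,0],
    [15,0,0,-0.55,0,0,0],
    [15,0,0,-0.8,0,0,0],
    [15,0,0,-1,0,0,0],
  ],
)

```text
time_s: 10.35
position: [0.4781, -0.2817, 0.2346]
tcp_rot: [[-0.985, -0.172, 0.005], [-0.172, 0.985, -0.002], [-0.005, -0.003, -1.0]]
force: [1.0, 0.1, -1.1]
opening: 0.367
grasp_force: 30.0
```

>>> drive_tool(
  steps=[
    [15,0,0,-0.25,0,0,0],
    [15,0,0,-0.55,0,0,0],
    [15,0,0,-0.8,0,0,0],
    [15,0,0,-0.8,0,0,0],
    [15,0,0,-0.8,0,0,0],
  ],
)

```text
time_s: 10.85
position: [0.4769, -0.2811, 0.3285]
tcp_rot: [[-0.985, -0.172, 0.003], [-0.172, 0.985, -0.001], [-0.003, -0.001, -1.0]]
force: [-0.2, 0.3, -1.7]
opening: 0.376
grasp_force: 30.0
```

```bash
python3 - <<'E'
from h import *
np.set_printoptions(precision=4,suppress=True)
s=read_state();print(s['position'],s['joint_positions'],s['grasp_force'],s['time_s'])
rel((.62,0,.33),down(170)); rel((.62,0,.33),down(170),np.array([.62,0,.33]),s['tcp_rot'])
E
```

```text
[ 0.4769 -0.2811  0.3285] [ -42.1227   18.3356   84.5207    0.0745   77.0022 -142.0633] 29.955906395916827 10.85
shift [-1.5785  2.1016 -0.0111] turn [-0.0005  0.0018  0.2318]
shift [0. 0. 0.] turn [-0.0005  0.0018  0.2318]
```

>>> drive_tool(
  steps=[
    [15,-0.2,0.26,0,0,0,0],
    [15,-0.4,0.52,0,0,0,0],
    [15,-0.6,0.78,0,0,0,0],
    [15,-0.79,1,0,0,0,0],
  ],
)

```text
time_s: 11.25
position: [0.5485, -0.1443, 0.3256]
tcp_rot: [[-0.985, -0.172, -0.003], [-0.172, 0.985, 0.003], [0.003, 0.003, -1.0]]
force: [0.4, 0.0, -1.7]
opening: 0.373
grasp_force: 30.0
```

>>> drive_tool(
  steps=[
    [15,-0.2,0.26,0,0,0,0.08],
    [15,-0.4,0.52,0,0,0,0.16],
    [15,-0.6,0.78,0,0,0,0.23],
    [15,-0.79,1,0,0,0,0.23],
    [15,-0.79,1,0,0,0,0.23],
  ],
)

```text
time_s: 11.75
position: [0.6224, -0.0076, 0.3252]
tcp_rot: [[-0.986, 0.166, -0.002], [0.166, 0.986, 0.004], [0.003, 0.003, -1.0]]
force: [0.7, -0.2, -1.0]
opening: 0.372
grasp_force: 30.0
```

>>> drive_tool(
  steps=[
    [15,0,0,0,0,-0.06,0],
    [15,0,0,0,0,-0.13,0],
    [15,0,0,0,0,-0.2,0],
    [15,0,0,0,0,-0.27,0],
    [15,0,0,0,0,-0.34,0],
    [15,0,0,0,0,-0.41,0],
    [15,0,0,0,0,-0.47,0],
    [15,0,0,0,0,-0.52,0],
  ],
)

```text
time_s: 12.55
position: [0.619, -0.0125, 0.3257]
tcp_rot: [[-0.702, 0.172, 0.691], [0.122, 0.985, -0.121], [-0.702, -0.0, -0.712]]
force: [1.2, 0.6, -1.9]
opening: 0.37
grasp_force: 30.0
```

```bash
python3 - <<'E'
from h import *
np.set_printoptions(precision=4,suppress=True)
s=read_state();print(s['position'],s['tcp_rot'],s['joint_positions'],s['grasp_force'],s['time_s'])
E
```

```text
[ 0.619  -0.0125  0.3257] [[-0.7017  0.1722  0.6914]
 [ 0.1225  0.9851 -0.1211]
 [-0.7019 -0.0003 -0.7123]] [-12.3222  12.0979 110.2337   7.3376  13.2175 -98.8712] 29.954864338506013 12.55
```

Joint 5 is getting small (13°), so I'll extend outward and up before finishing the tilt.

>>> drive_tool(
  steps=[
    [15,-0.3,0.05,0,0,0,0],
    [15,-0.6,0.1,0,0,0,0],
    [15,-0.9,0.1,0,0,0,0],
    [15,-1,0.1,0,0,0,0],
    [15,-1,0.1,0,0,0,0],
  ],
)

```text
time_s: 13.05
position: [0.7085, -0.0161, 0.4125]
tcp_rot: [[-0.7, 0.172, 0.693], [0.122, 0.985, -0.121], [-0.704, -0.0, -0.71]]
force: [-0.3, -0.7, -1.4]
opening: 0.373
grasp_force: 30.0
```

>>> drive_tool(
  steps=[
    [15,-0.3,0,0,0,0,0],
    [15,-0.6,0,0,0,0,0],
    [15,-0.9,0,0,0,0,0],
    [15,-0.9,0,0,0,0,0],
  ],
)

```text
time_s: 13.45
position: [0.7858, -0.0297, 0.4909]
tcp_rot: [[-0.696, 0.172, 0.697], [0.122, 0.985, -0.122], [-0.707, -0.0, -0.707]]
force: [0.5, 0.3, -0.9]
opening: 0.377
grasp_force: 30.0
```

```bash
python3 - <<'E'
from h import *
np.set_printoptions(precision=4,suppress=True)
s=read_state();print(s['position'],s['joint_positions'],s['grasp_force'],s['time_s'])
c,n=np.cos(np.radians(s['joint_positions'][0])),np.sin(np.radians(s['joint_positions'][0]))
R=np.c_[[0,0,-1],[-n,c,0],[c,n,0]]; print(np.linalg.det(R)); rel(s['position'],R)
E
```

```text
[ 0.7858 -0.0297  0.4909] [-10.4112  17.3161  74.8319   0.4926  42.8292 -90.7158] 29.956097838585265 13.45
1.0
shift [0. 0. 0.] turn [ 0.0053 -0.5233  0.0024]
```

>>> drive_tool(
  steps=[
    [15,-0.3,0,-0.12,0,0,0],
    [15,-0.6,0,-0.24,0,0,0],
    [15,-0.9,0,-0.36,0,0,0],
    [15,-1,0,-0.4,0,0,0],
    [15,-1,0,-0.4,0,0,0],
  ],
)

```text
time_s: 13.95
position: [0.8338, -0.0375, 0.6062]
tcp_rot: [[-0.701, 0.172, 0.692], [0.122, 0.985, -0.121], [-0.703, -0.0, -0.712]]
force: [0.0, 0.3, -1.6]
opening: 0.371
grasp_force: 30.0
```

>>> drive_tool(
  steps=[
    [15,0,0,0,0,-0.06,0],
    [15,0,0,0,0,-0.13,0],
    [15,0,0,0,0,-0.2,0],
    [15,0,0,0,0,-0.26,0],
    [15,0,0,0,0,-0.26,0],
  ],
)

```text
time_s: 14.45
position: [0.8303, -0.0364, 0.5948]
tcp_rot: [[-0.401, 0.171, 0.9], [0.07, 0.985, -0.156], [-0.913, 0.0, -0.408]]
force: [0.4, 0.4, -1.9]
opening: 0.377
grasp_force: 30.0
```

```bash
python3 - <<'E'
from h import *
np.set_printoptions(precision=4,suppress=True)
s=read_state();print(s['position'],s['joint_positions'],s['grasp_force'],s['time_s'])
E
```

```text
[ 0.8303 -0.0364  0.5948] [-10.3554  15.2974  75.8782   1.1711  22.8816 -91.2647] 29.956447201548144 14.45
```

>>> drive_tool(
  steps=[
    [15,-0.3,0,0.05,0,0,0],
    [15,-0.6,0,0.1,0,0,0],
    [15,-0.9,0,0.1,0,0,0],
    [15,-1,0,0.1,0,0,0],
    [15,-1,0,0.1,0,0,0],
  ],
)

```text
time_s: 14.95
position: [0.8913, -0.0475, 0.7151]
tcp_rot: [[-0.382, 0.172, 0.908], [0.067, 0.985, -0.158], [-0.922, -0.0, -0.388]]
force: [0.0, -0.6, -0.6]
opening: 0.372
grasp_force: 30.0
```

>>> drive_tool(
  steps=[
    [15,0,0,0,0,-0.05,0],
    [15,0,0,0,0,-0.1,0],
    [15,0,0,0,0,-0.15,0],
    [15,0,0,0,0,-0.2,0],
    [15,0,0,0,0,-0.25,0],
    [15,0,0,0,0,-0.25,0],
  ],
)

```text
time_s: 15.55
position: [0.891, -0.047, 0.703]
tcp_rot: [[-0.04, 0.171, 0.984], [0.008, 0.985, -0.171], [-0.999, 0.001, -0.041]]
force: [-1.0, 0.2, -2.6]
opening: 0.368
grasp_force: 30.0
```

```bash
python3 - <<'E'
from h import *
np.set_printoptions(precision=4,suppress=True)
s=read_state();print(s['position'],s['joint_positions'],s['qvel'],s['grasp_force'],s['time_s'],np.degrees(np.arccos(-s['tcp_rot'][2,0])))
E
```

```text
[ 0.891 -0.047  0.703] [ -10.3354   18.705    71.5303   13.4021    2.1607 -103.3277] [ 0.0542 -0.7283 -4.5141 -7.7483  4.1133  7.7483] 29.95676289196126 15.55 2.338598032255524
```

The hole faces up to within 2.3°. I'll back off slightly from the singularity, let it settle and verify.

>>> drive_tool(
  steps=[
    [15,0,0,0,0,0.04,0],
    [15,0,0,0,0,0.04,0],
    [15,0,0,0,0,0.04,0],
    [15,0,0,0,0,0.04,0],
    [15,0,0,0,0,0.04,0],
    [15,0,0,0,0,0.04,0],
    [15,0,0,0,0,0.04,0],
    [15,0,0,0,0,0.04,0],
  ],
)

```text
time_s: 16.35
position: [0.8911, -0.0472, 0.7126]
tcp_rot: [[-0.085, 0.171, 0.982], [0.015, 0.985, -0.171], [-0.996, 0.0, -0.086]]
force: [0.2, 0.1, -1.4]
opening: 0.371
grasp_force: 30.0
```

```bash
python3 - <<'E'
from h import *
np.set_printoptions(precision=4,suppress=True)
s=read_state();print(s['position'],s['joint_positions'],s['qvel'],s['grasp_force'],s['time_s'],np.degrees(np.arccos(-s['tcp_rot'][2,0])))
b=cap('side','side5.png');t=cap('top','top5.png');w=cap('wrist','w5.png')
p=s['position']-.019*s['tcp_rot'][:,2]; 
o=np.zeros((600,800,3),np.uint8)
for i,c in enumerate((b,t)):
    q=cv2.projectPoints(p.reshape(1,3),np.array(c['rvec'],float),c['t'],c['K'],np.array(c['D'],float))[0].ravel();print(q)
    u,v=np.clip(q.astype(int),[40,40],[519,379]); o[:400,i*400:i*400+400]=cv2.resize(c['color'][v-40:v+40,u-40:u+40],(400,400),interpolation=2)
o[400:,:266]=cv2.resize(w['color'],(266,200));o[400:,266:532]=cv2.resize(b['color'],(266,200));o[400:,532:798]=cv2.resize(t['color'],(266,200))
cv2.imwrite('pics/c5.png',o)
E
```

```text
[ 0.8911 -0.0472  0.7126] [-10.3337  18.2072  68.8578   3.3457   7.8786 -93.3537] [ 0.0391 -0.0919 -0.092  -0.101  -0.0598  0.0488] 29.95723073137924 16.35 4.930212993608734
[425.6673 -22.1456]
[ 310.9217 -113.8741]
```

View pics/c5.png

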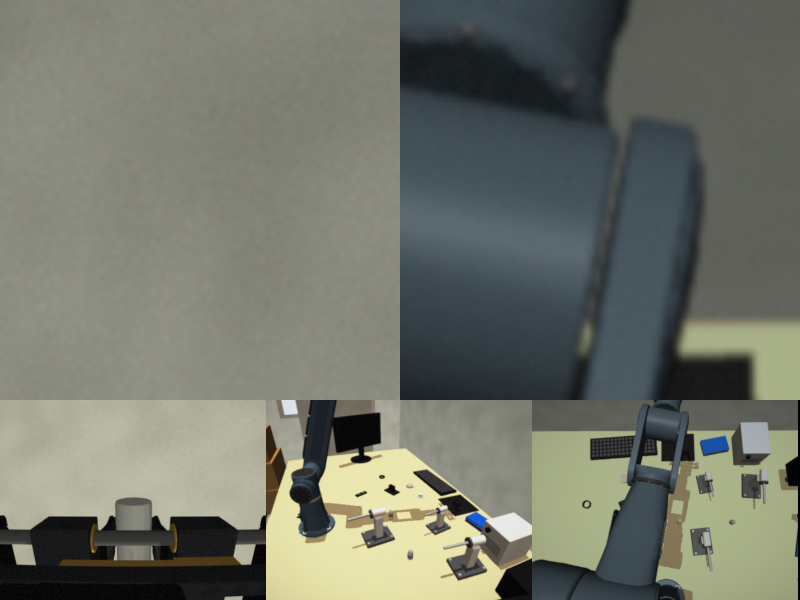

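The spacer is out of the fixed views. The wrist view shows it unchanged in the fingers at (133,520), with the closed end on the downward side, so the hole is up, tilted 5°. The arm is still, so I'm handing in.

```bash
python3 -c "
from h import *
print(order.hand_in())"
```

```text
the job is handed in; nothing more can be done
None
```

The job is handed in, with no verdict shown: the hole went over the small gauge's plunger and pressed it in about 9 mm (force-based estimate), and the spacer is now held still at 30 N, hole up within about 5° and about 0.71 m above the bench.

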